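# Centre two insect samples on microscope stage plates

## Robot

A 7-joint arm with a two-finger parallel gripper is mounted at the origin on the work surface. World frame = base frame: x ahead of the robot, y to its left, z up, the work surface at z = 0. Lengths are in m, angles in rad, forces in N, time in s.
With the tool pointing down it reaches from about 0.35 to 0.9 m from the base axis. Payload 19.9 kg.
Tool frame: the origin (TCP) lies between the finger pads; the fingertips stand 19 mm ahead of it and the grasp point (between the pads) is the TCP; z points along the fingers, y is the direction in which the jaws open and shut (so a half turn about z gives the same grasp; the last joint's range is limited). The gripper opens to 94 mm and grips with 3 to 60 N. Pads are 16 mm wide; open, the fingers measure 119 mm over their backs; the gripper's body (75 mm by 177 mm) begins 78 mm behind the grasp point.
Start: joints at [-0.042, 0.417, -0.01, 1.614, 0.005, 1.111, -0.053], TCP at [0.625, 0, 0.202] pointing down, gripper open.
Joint ranges: [-2.81, 2.81], [-0.39, 2.02], [-1.27, 1.25], [0.06, 2.57], [-1.19, 4.33], [0.19, 2], [-2.82, 2.82]. Speed limits (rad/s): [1.89, 1.89, 2.39, 2.39, 3.01, 3.01, 3.01].

## Interface

Orientations are given as a 3x3 rotation matrix whose columns are the frame's x, y, z axes.
In Python, from rig import robot gives the robot as it stands. Calls block until the motion is done:
- robot.move_ptp(position, orientation): joint-space move of the TCP to a pose.
- robot.move_linear(position, velocity=0.15, frame=None, threshold=None): straight line of the TCP; frame=None keeps the orientation; velocity is the mean speed in m/s. With threshold (N) it stops when the force on the tool has changed by that much, and returns True; else False.
- robot.goto_joints(angles): joint-space move.
- robot.gripper_to(opening): finger opening in m; the grip force is fixed at half the most; returns when the fingers have stopped.
- robot.pause(seconds).
- robot.ik(position, orientation): joint angles nearest the present ones, or None.
- robot.get_state(): the state.
- robot.grab_frame(name): name is "scene" or "side" or "wrist"; returns the picture (384x512x3 uint8, red, green, blue); there is no depth.
- robot.camera_info(name): a dict with "fx", "fy", "cx", "cy" (pixels), "rvec" (rotation vector, rad) and "tvec" (3), from world to camera coordinates, as OpenCV has them. Camera axes: x right, y down, z forward; pixel columns grow to the right and rows downward; lengths in m; the calibration is good to about 2 mm. A picture is of the moment at which its call begins: read the wrist's pose just before it. camera_info takes no time and is no camera call; for the wrist camera it gives the pose at the moment of the call.
A pose or a line that the arm cannot do raises robot.PlanningError and nothing moves.
- robot.sign_off(): hands the job in, once; it reports no verdict.
The state is a dict: "time": time; "qpos": joint angles; "joint_vel": joint speeds; "effort": joint torques, N m; "ee_pos": TCP position; "tool_rot": TCP orientation; "force": force on the tool from outside, world axes, zero at the start; "moment": the same for the moment, N m; "opening": finger opening in m.
Only numpy, scipy, OpenCV 4.12 (cv2) and the standard library are available. Lean on these libraries where they do the work, as an engineer would, in place of code of your own. Each camera call takes 0.05 s, during which the arm holds its last target.

## Task

Get two samples ready for the microscope: set the small round dish in the middle of the stage plate with the round black mark, and the long resin block in the middle of the stage plate with the oblong mark, between the stops and lying the way its mark lies. Each should cover its mark, flat on the plate; set them down gently, without dropping them, and let go.

Things in the scene. Friction and masses are not known exactly. Their poses are not given: they have to be found in the camera images.
- dish: The sample dish: a small closed clear round dish, 55 mm in diameter and 20 mm high, white inside with a dark beetle, about 50 g; its lid does not come off. It lies flat on the table. Origin: centre of its underside; z up; its yaw does not matter. A bystander dish of the same make is 85 mm in diameter; that is not the one asked for.
- block: The long block: an insect cast in clear yellowish resin, 60 mm long (its x axis) by 30 mm wide (y) by 24 mm high (z), about 55 g. It lies flat on the table, turned at random. Origin: centre of its underside. A bystander block of the same resin is 30 mm by 30 mm; that is not the one asked for.
- round_stage: Stage plate with a round black mark (55 mm across) at its centre: a fixed white plate 120 mm by 120 mm, 12 mm thick, with two straight steel stop bars on it, each 100 mm long, 8 mm wide and rising 6 mm above the plate. The bars run along the plate's x axis at y = -52 and +52 mm, so they leave a clear width of 96 mm. Origin: centre of the plate's underside; the top is at z = 12 mm; z up.
- oblong_stage: Stage plate with an oblong black mark (62 mm by 32 mm) at its centre: otherwise the same as the other plate (fixed, white, 120 mm by 120 mm by 12 mm, steel stop bars rising 6 mm along x at y = -52 and +52 mm). The mark's long side lies along the plate's y axis, that is, across from stop to stop. Origin: centre of the plate's underside; the top is at z = 12 mm; z up.
Mind the look-alikes: they are no part of the job. What is shaped like the dish but red is not meant. What is shaped like the block but blue is not meant.

How it is judged:
By the outcome, as a careful person would: the job done as asked, in the order asked, and still so for the second after the job is handed in, with the robot touching nothing.
It also fails if it takes over 54 s, if anything falls off the work surface, if the arm or the gripper's body presses on something with over 40 N, if the wrist force passes 120 N, or if a joint passes its speed limit or range.

## Working session

There is one attempt and no reset: what is moved stays moved. The work goes in short steps, each a Python script; the robot and the scene stay as the last script left them, time stands still between calls to the robot, and variables do not carry over. Pictures are saved under pics/ and viewed, and the job is handed in when it is done.

```bash
ls; mkdir -p pics
python3 - <<'E'
from rig import robot
import cv2
for n in ["scene","side","wrist"]:
    print(n,robot.camera_info(n))
    cv2.imwrite(f"pics/{n}0.png",robot.grab_frame(n)[:,:,::-1])
print(robot.get_state())
E
```

```text
pics
scene {'fx': 467.06379582742653, 'fy': 467.06379582742653, 'cx': 252.76520020057058, 'cy': 186.21357411065023, 'rvec': array([ 2.31976042,  0.83302012, -0.31535932]), 'tvec': array([-0.37064041, -0.21751341,  1.41054991])}
side {'fx': 449.60494028304623, 'fy': 449.60494028304623, 'cx': 254.75897321369484, 'cy': 189.60045091194695, 'rvec': array([ 1.00562718, -2.29838884,  1.18785904]), 'tvec': array([0.34274811, 0.22513458, 0.96519592])}
wrist {'fx': 328.2101614613091, 'fy': 328.2101614613091, 'cx': 250.93858138623025, 'cy': 191.40697063811058, 'rvec': array([-2.87339946e+00,  6.88076121e-06,  2.87724121e-03]), 'tvec': array([-0.62435284, -0.0273092 ,  0.39240645])}
{'time': 0.15, 'qpos': array([-0.04148942,  0.41782494, -0.01031837,  1.61399205,  0.00469754,
        1.11070391, -0.05295097]), 'joint_vel': array([-5.49158159e-04, -1.86101613e-03,  1.27247001e-03, -1.99970176e-03,
       -3.79550197e-05,  1.08247941e-03, -6.18482222e-04]), 'effort': array([ 7.99236568e-04, -8.51532197e+01,  6.39362633e-01, -4.26137459e+01,
       -4.88919730e-02,  1.71691604e-02,  1.51774425e-04]), 'ee_pos': array([ 6.24725847e-01, -4.80387376e-06,  2.01194797e-01]), 'tool_rot': array([[-5.89204517e-05,  9.99999592e-01, -9.01799940e-04],
       [ 9.99999996e-01,  5.88589922e-05, -6.81784877e-05],
       [-6.81253808e-05, -9.01803954e-04, -9.99999591e-01]]), 'force': array([-0.02479665, -0.18018603,  0.10889387]), 'moment': array([-0.03738756,  0.02074218, -0.01792321]), 'opening': 0.0940108464115162}
```

View pics/scene0.png

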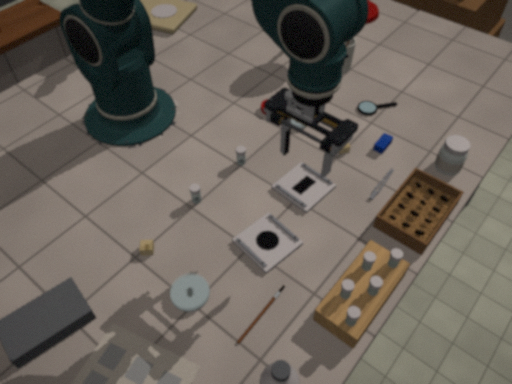

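View pics/side0.png

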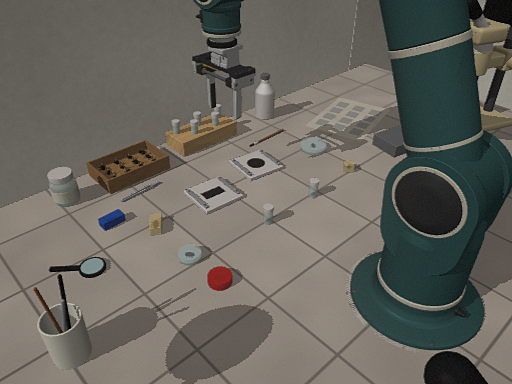

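View pics/wrist0.png

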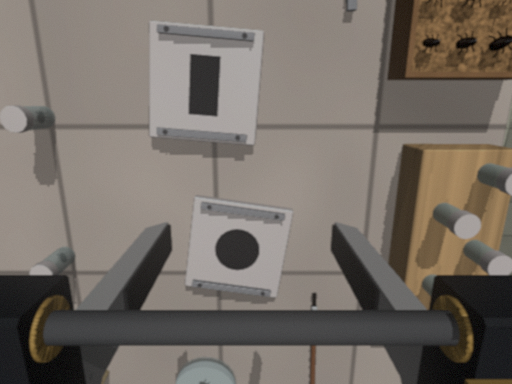

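The side view shows the small dish near (189,254) and the long block near (155,224). The red dish at (220,278) and blue block at (111,219) are look-alikes. The wrist view shows the oblong mark at (204,85) and the round mark at (237,249). I'll get rough positions from these.

```bash
cat > h.py <<'E'
import numpy as np, cv2
from rig import robot
def px2w(info,pts,z):
    K=np.array([[info['fx'],0,info['cx']],[0,info['fy'],info['cy']],[0,0,1]])
    R=cv2.Rodrigues(np.array(info['rvec']))[0]; t=np.array(info['tvec'])
    c=-R.T@t; out=[]
    for u,v in pts:
        d=R.T@np.linalg.inv(K)@np.array([u,v,1.]); out.append(c+d*(z-c[2])/d[2])
    return np.array(out)
def w2px(info,P):
    K=np.array([[info['fx'],0,info['cx']],[0,info['fy'],info['cy']],[0,0,1]])
    return cv2.projectPoints(np.array(P,float).reshape(-1,3),np.array(info['rvec']),np.array(info['tvec']),K,None)[0].reshape(-1,2)
def Rdown(a): # jaw axis (tool y) at world angle a
    y=np.array([np.cos(a),np.sin(a),0]); z=np.array([0,0,-1.]); x=np.cross(y,z)
    return np.stack([x,y,z],1)
E
python3 - <<'E'
from h import *
np.set_printoptions(precision=4,suppress=True)
s=robot.camera_info("side");w=robot.camera_info("wrist")
print("dish,block,red,blue",px2w(s,[(189,254),(155,224),(220,278),(111,219)],.015))
print("side marks obl,round",px2w(s,[(214,192),(256,163)],.012))
print("wrist marks",px2w(w,[(204,85),(237,249)],.012))
im=cv2.imread("pics/side0.png");cv2.imwrite("pics/s0c.png",cv2.resize(im[170:310,80:300],None,fx=3.5,fy=3.5,interpolation=cv2.INTER_CUBIC))
im=cv2.imread("pics/wrist0.png");cv2.imwrite("pics/w0c.png",cv2.resize(im[10:310,130:310],None,fx=2,fy=2,interpolation=cv2.INTER_CUBIC))
E
```

```text
dish,block,red,blue [[0.4154 0.2903 0.015 ]
 [0.5614 0.289  0.015 ]
 [0.3083 0.2851 0.015 ]
 [0.6542 0.3606 0.015 ]]
side marks obl,round [[ 0.5723  0.0911  0.012 ]
 [ 0.6044 -0.0982  0.012 ]]
wrist marks [[ 0.5737  0.0944  0.012 ]
 [ 0.6072 -0.0987  0.012 ]]
```

View pics/s0c.png

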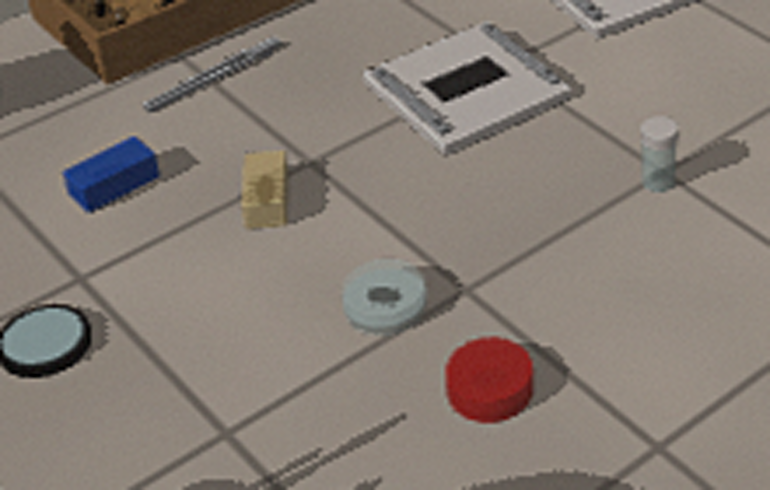

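View pics/w0c.png

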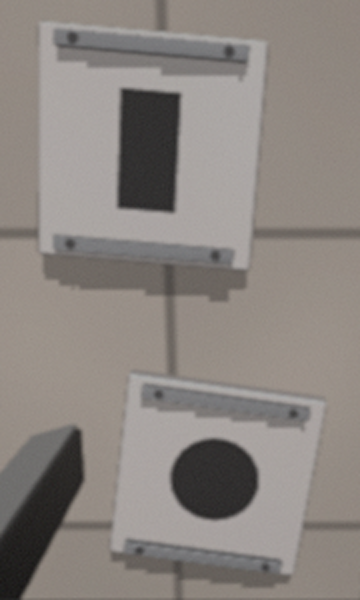

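Run:
```python
from h import *
np.set_printoptions(precision=4,suppress=True)
robot.move_ptp([0.49,0.24,0.22],Rdown(0))
i=robot.camera_info("wrist");im=robot.grab_frame("wrist")[:,:,::-1]
print(i,robot.get_state()['time'],robot.get_state()['ee_pos'])
np.save("w1.npy",i,allow_pickle=True)
cv2.imwrite("pics/w1.png",im)
```

```text
{'fx': 328.2101614613091, 'fy': 328.2101614613091, 'cx': 250.93858138623025, 'cy': 191.40697063811058, 'rvec': array([-2.873 ,  0.0027,  0.0014]), 'tvec': array([-0.4903,  0.1988,  0.4732])} 1.2667 [0.491  0.2386 0.2198]
```

View pics/w1.png

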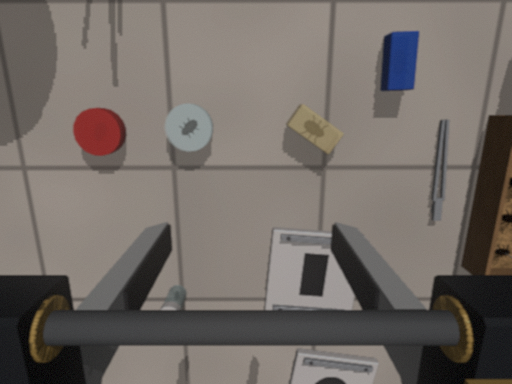

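Run:
```python
import cv2
im=cv2.imread("pics/w1.png");cv2.imwrite("pics/w1c.png",cv2.resize(im[90:170,150:350],None,fx=4,fy=4,interpolation=cv2.INTER_CUBIC))
```

```text
(no output)
```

View pics/w1c.png

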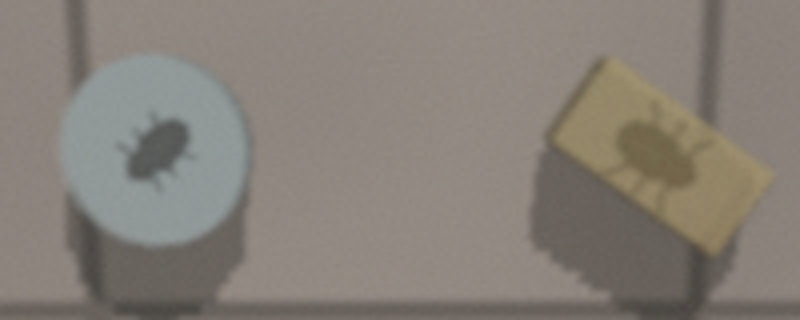

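Run:
```python
from h import *
np.set_printoptions(precision=4,suppress=True)
i=np.load("w1.npy",allow_pickle=True).item()
f=lambda P,o,k:[((x+.5)/k-.5+o[0],(y+.5)/k-.5+o[1]) for x,y in P]
print("dish",px2w(i,f([(154,150)],(150,90),4),.02))
B=px2w(i,f([(608,58),(775,177),(718,253),(552,135)],(150,90),4),.024)
def rep(B):
    a=np.roll(B,-1,0)-B; print(B.mean(0),np.linalg.norm(a,axis=1),np.degrees(np.arctan2(a[:,1],a[:,0])))
rep(B)
w={'fx':328.2101614613091,'fy':328.2101614613091,'cx':250.93858138623025,'cy':191.40697063811058,'rvec':[-2.87339946e+00,6.88076121e-06,2.87724121e-03],'tvec':[-0.62435284,-0.0273092,0.39240645]}
rep(px2w(w,f([(122,88),(181,94),(175,212),(118,207)],(130,10),2),.012))
rep(px2w(w,f([(41,22),(267,40),(248,270),(39,254)],(130,10),2),.012))
print(px2w(w,f([(215,479)],(130,10),2),.012))
rep(px2w(w,f([(131,372),(325,400),(292,576),(112,550)],(130,10),2),.012))
```

```text
dish [[0.4187 0.2876 0.02  ]]
[0.5645 0.2857 0.024 ] [0.059  0.0264 0.0595 0.0259] [ -33.9288 -124.4506  145.5397   54.456 ]
[0.5739 0.0938 0.012 ] [0.0312 0.061  0.0315 0.0613] [ -5.4551 -94.5524 175.089   85.139 ]
[0.5738 0.0938 0.012 ] [0.1168 0.1193 0.118  0.119 ] [ -4.1953 -94.6176 175.6301  84.7936]
[[ 0.6074 -0.099   0.012 ]]
[ 0.6074 -0.0984  0.012 ] [0.1164 0.121  0.1168 0.1196] [ -8.5814 -98.2443 170.747   81.591 ]
```

Run:
```python
from h import *
np.set_printoptions(precision=4,suppress=True)
w={'fx':328.2101614613091,'fy':328.2101614613091,'cx':250.93858138623025,'cy':191.40697063811058,'rvec':[-2.87339946e+00,6.88076121e-06,2.87724121e-03],'tvec':[-0.62435284,-0.0273092,0.39240645]}
s=robot.camera_info("scene")
for z in (.04,.06,.08,.1):
    print(z); print(px2w(w,[(458,222),(490,178),(489,259),(430,285)],z)[:,:2].tolist()); print(px2w(s,[(369,256),(396,253),(347,285),(376,281),(353,312)],z)[:,:2].tolist())
print(px2w(w,[(404,147)],.02), px2w(w,[(350,5)],.01))
```

```text
0.04
[[0.8553599111970149, -0.05248414708252154], [0.8813118207018317, -0.002150631274802514], [0.8985743406166363, -0.09781693246527194], [0.8355639124935098, -0.13156910304732922]]
[[0.8198074481713106, -0.0033623659383638094], [0.8622112730298899, 0.04152716026722825], [0.8206231041107381, -0.09528766748265027], [0.8632281363060574, -0.0479758798218165], [0.8629113964686783, -0.1396333258654699]]
0.06
[[0.8419895302024093, -0.04493649063749652], [0.8664343023010393, 0.0024739445219711664], [0.8826943145011876, -0.0876366089880082], [0.8233431690673203, -0.11942864793448123]]
[[0.823363559753528, -0.01646135820499417], [0.8648177610674423, 0.027422877767090403], [0.8241609492727209, -0.10632801454479684], [0.8658118519330555, -0.06007576308506668], [0.8655022054087942, -0.149680562484291]]
0.08
[[0.8286191492078037, -0.03738883419247151], [0.8515567839002471, 0.007098520318744847], [0.8668142883857389, -0.07745628551074445], [0.8111224256411309, -0.10728819282163328]]
[[0.8269196713357455, -0.02956035047162464], [0.8674242491049948, 0.01331859526695256], [0.8276987944347036, -0.11736836160694347], [0.8683955675600536, -0.07217564634831686], [0.86809301434891, -0.1597277991031122]]
0.1
[[0.815248768213198, -0.029841177747446504], [0.8366792654994548, 0.011723096115518514], [0.8509342622702902, -0.06727596203348073], [0.7989016822149415, -0.09514773770878528]]
[[0.830475782917963, -0.04265934273825511], [0.8700307371425473, -0.0007856872331852838], [0.8312366395966865, -0.12840870866909004], [0.8709792831870518, -0.08427552961156703], [0.8706838232890257, -0.16977503572193342]]
[[0.7942 0.0285 0.02  ]] [[0.7257 0.1723 0.01  ]]
```

Run:
```python
from h import *
np.set_printoptions(precision=4,suppress=True)
x,y=.4187,.2876
robot.move_ptp([x,y,.10],Rdown(0))
robot.move_linear([x,y,.022],velocity=.1,threshold=10)
print(robot.get_state()['ee_pos'],robot.get_state()['force'])
robot.gripper_to(.04)
print(robot.get_state()['opening'])
robot.move_linear([x,y,.12],velocity=.15)
s=robot.get_state();print(s['opening'],s['force'],s['time'],s['ee_pos'])
cv2.imwrite("pics/w2.png",robot.grab_frame("wrist")[:,:,::-1])
cv2.imwrite("pics/s2.png",robot.grab_frame("side")[:,:,::-1])
```

```text
[0.4191 0.2878 0.0225] [-0.0509  0.1298 -0.2934]
0.040444010219186796
0.040141523750649076 [ 0.0541 -0.1177 -0.7818] 4.5917 [0.4183 0.2873 0.1192]
```

View pics/w2.png

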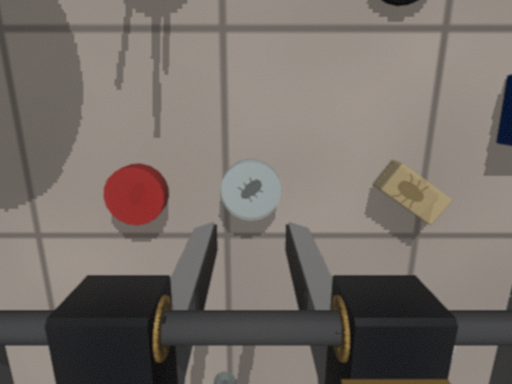

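View pics/s2.png

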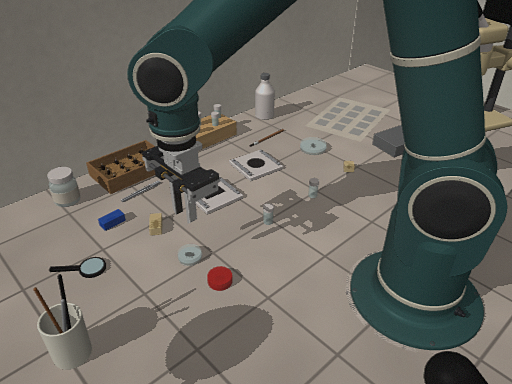

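The grasp missed: the fingers closed to 40 mm on nothing. The wrist view shows the dish untouched at (251,189), ahead of the fingers. In the side view the gripper stands well away from the dish. I'll check whether the reported TCP agrees with the cameras.

Run:
```python
from h import *
np.set_printoptions(precision=4,suppress=True)
s=robot.get_state(); print(s['ee_pos'],s['tool_rot'],s['qpos'])
i=robot.camera_info("wrist");R=cv2.Rodrigues(i['rvec'])[0];print("cam",-R.T@i['tvec'],"\n",R)
print("side px TCP,tip",w2px(robot.camera_info("side"),[s['ee_pos'],s['ee_pos']-[0,0,.019]]))
print("wrist px TCP",w2px(i,[s['ee_pos'],s['ee_pos']-[0,0,.019]]))
print("dish via w2",px2w(i,[(251,188)],.02))
im=cv2.imread("pics/s2.png");cv2.imwrite("pics/s2c.png",cv2.resize(im[130:290,90:290],None,fx=3.5,fy=3.5,interpolation=cv2.INTER_CUBIC))
```

```text
[0.4182 0.2872 0.119 ] [[-0.      1.     -0.0014]
 [ 1.      0.     -0.001 ]
 [-0.001  -0.0014 -1.    ]] [-0.5232  0.3175 -0.1638  1.975   0.0673  0.8559 -0.7231]
cam [0.4187 0.3649 0.3022] 
 [[ 1.     -0.0002 -0.0023]
 [ 0.0004 -0.964   0.2658]
 [-0.0023 -0.2658 -0.964 ]]
side px TCP,tip [[185.5245 217.9712]
 [186.2585 224.6402]]
wrist px TCP [[250.8131 234.9245]
 [250.8901 223.5372]]
dish via w2 [[0.4181 0.2902 0.02  ]]
```

View pics/s2c.png

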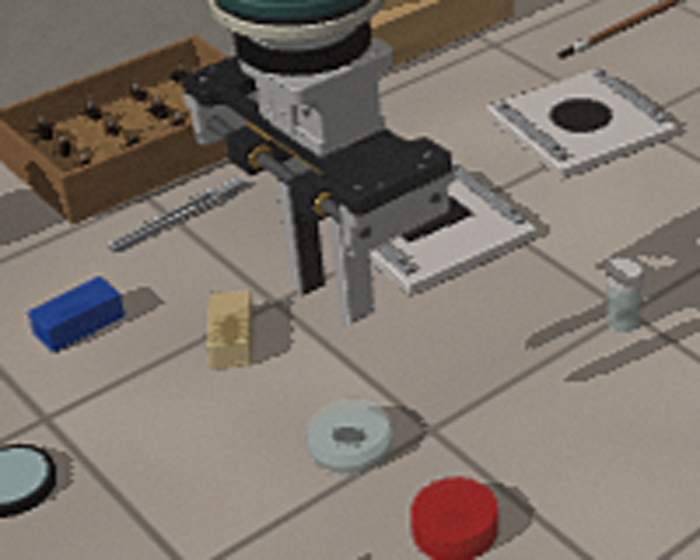

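The side view puts the visible fingertips at about (185,218). That is where the TCP should project; the tips themselves should be near (186,225). So the tips may sit about 19 mm higher than stated, and the fingers closed above the dish. I'll test this with a gentle touch on bare table.

Run:
```python
from h import *
np.set_printoptions(precision=4,suppress=True)
robot.move_linear([.49,.22,.06],velocity=.2)
r=robot.move_linear([.49,.22,.012],velocity=.04,threshold=4)
s=robot.get_state();print(r,s['ee_pos'],s['force'],s['time'])
i=robot.camera_info("side")
cv2.imwrite("pics/s3.png",robot.grab_frame("side")[:,:,::-1])
print(w2px(i,[s['ee_pos'],s['ee_pos']-[0,0,.019]]))
im=cv2.imread("pics/s3.png");cv2.imwrite("pics/s3c.png",cv2.resize(im[130:290,90:290],None,fx=3.5,fy=3.5,interpolation=cv2.INTER_CUBIC))
```

```text
False [0.4901 0.2201 0.0122] [0.2286 0.2079 0.1552] 6.7667
[[194.2317 226.3305]
 [194.7898 232.0867]]
```

View pics/s3c.png

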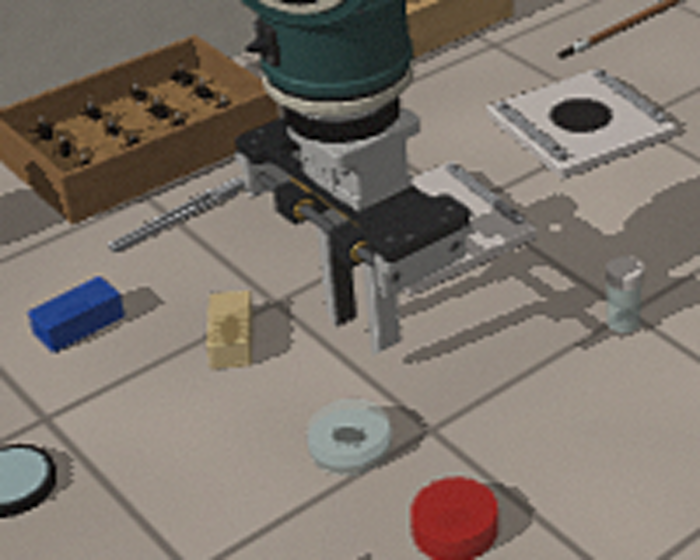

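There's no contact even at TCP z=12 mm, and the tips still hover: their centre is at about (194,226), which matches the TCP pixel. I'll keep descending to find the real tip offset.

Run:
```python
from h import *
np.set_printoptions(precision=4,suppress=True)
r=robot.move_linear([.49,.22,-.012],velocity=.025,threshold=4)
s=robot.get_state();print(r,s['ee_pos'],s['force'],s['time'])
cv2.imwrite("pics/s4.png",robot.grab_frame("side")[:,:,::-1])
robot.move_linear([.49,.22,.03],velocity=.15)
im=cv2.imread("pics/s4.png");cv2.imwrite("pics/s4c.png",cv2.resize(im[130:290,90:290],None,fx=3.5,fy=3.5,interpolation=cv2.INTER_CUBIC))
```

```text
True [ 0.49    0.22   -0.0035] [-1.7261 -1.1908 10.5538] 7.4667
```

View pics/s4c.png

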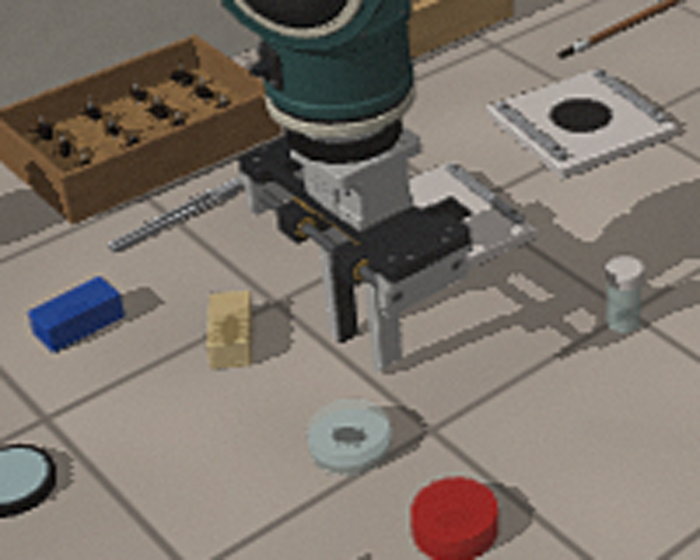

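Contact came at a reported z of about -3 mm. So the tips are essentially at the reported TCP, not 19 mm ahead of it. The plate and block sizes measured from the cameras come out right, so the camera heights are fine. I'll add this offset and re-measure the dish from w2.

Run:
```python
from h import *
im=cv2.imread("pics/w2.png");cv2.imwrite("pics/w2c.png",cv2.resize(im[140:240,190:330],None,fx=5,fy=5,interpolation=cv2.INTER_CUBIC))
```

```text
(no output)
```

View pics/w2c.png

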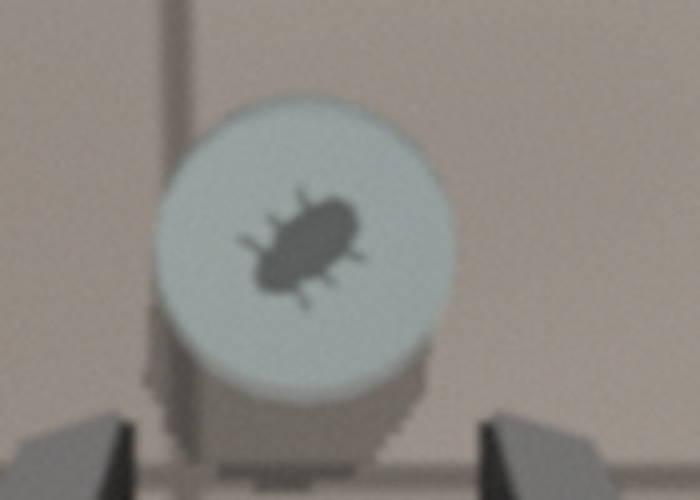

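Run:
```python
from h import *
np.set_printoptions(precision=4,suppress=True)
x,y=.4182,.2885
robot.gripper_to(.085)
robot.move_linear([.49,.22,.05],velocity=.2)
robot.move_linear([x,y,.05],velocity=.2)
r=robot.move_linear([x,y,.0015],velocity=.08,threshold=6)
print(r,robot.get_state()['ee_pos'],robot.get_state()['force'])
robot.gripper_to(.045)
print(robot.get_state()['opening'])
robot.move_linear([x,y,.10],velocity=.15)
s=robot.get_state();print(s['opening'],s['force'],s['time'],s['ee_pos'])
im=robot.grab_frame("wrist")[:,:,::-1];cv2.imwrite("pics/w5.png",cv2.resize(im[140:300,130:370],None,fx=3,fy=3))
im=robot.grab_frame("side")[:,:,::-1];cv2.imwrite("pics/s5.png",cv2.resize(im[130:290,90:290],None,fx=3.5,fy=3.5))
```

```text
False [0.4184 0.2886 0.0017] [ 0.1898 -0.0999  0.8438]
0.05460544307093455
0.05429439107731647 [-0.2634 -0.0955 -0.7855] 11.7833 [0.4178 0.2882 0.0992]
```

View pics/w5.png

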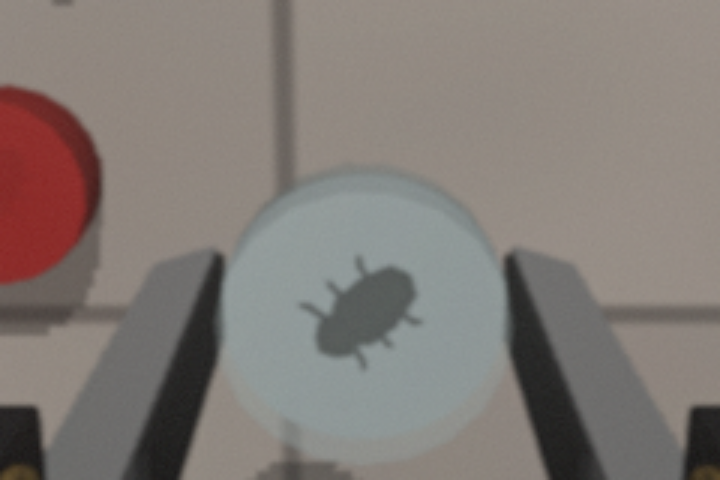

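View pics/s5.png

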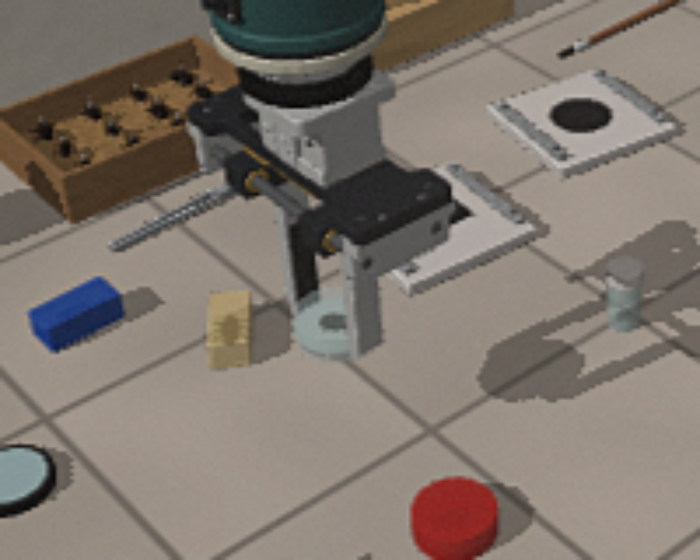

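The dish is held: opening 54.3 mm, clear of the table. To check for tilt in the grip I'll overlay the expected level outline.

Run:
```python
from h import *
s=robot.get_state();p=s['ee_pos'];i=robot.camera_info("wrist")
im=robot.grab_frame("wrist")[:,:,::-1].copy(); sd=robot.grab_frame("side")[:,:,::-1].copy(); i2=robot.camera_info("side")
a=np.linspace(0,2*np.pi,60)
A=cv2.resize(im[140:300,130:370],None,fx=3,fy=3,interpolation=cv2.INTER_CUBIC);B=cv2.resize(sd[190:250,150:220],None,fx=8,fy=8,interpolation=cv2.INTER_CUBIC);A0=A.copy();B0=B.copy()
zb=p[2]-.0015
for z,c in((zb,(0,0,255)),(zb+.02,(0,255,0))):
    C=np.stack([p[0]+.0275*np.cos(a),p[1]+.0275*np.sin(a),0*a+z],1)
    cv2.polylines(A,[((w2px(i,C)-[130,140])*3).astype(int)],True,c,1)
    cv2.polylines(B,[((w2px(i2,C)-[150,190])*8).astype(int)],True,c,1)
cv2.imwrite("pics/w6.png",A);cv2.imwrite("pics/s6.png",B)
```

```text
(no output)
```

View pics/w6.png

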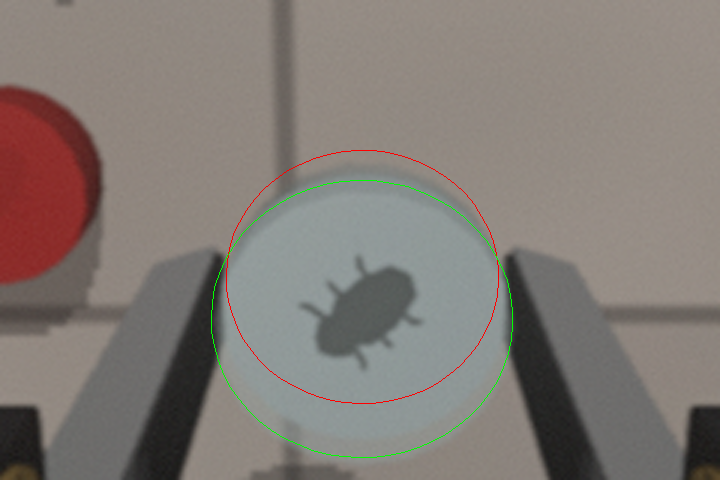

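View pics/s6.png

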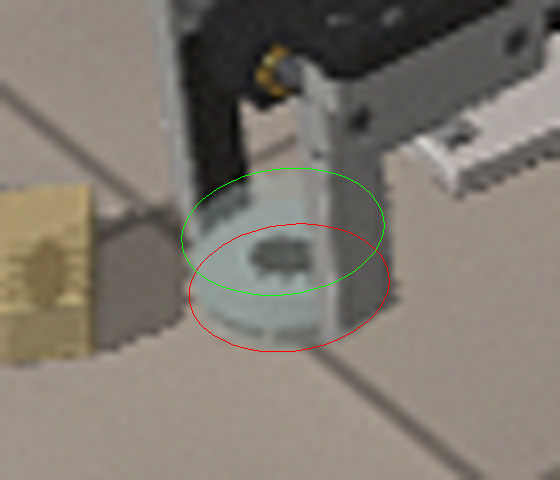

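Run:
```python
from h import *
from scipy.optimize import least_squares
np.set_printoptions(precision=4,suppress=True)
w1=np.load("w1.npy",allow_pickle=True).item();side=robot.camera_info("side");wn=robot.camera_info("wrist")
p=robot.get_state()['ee_pos']
w2=dict(wn);R=cv2.Rodrigues(wn['rvec'])[0]
c=-R.T@wn['tvec']+np.array([.4182,.2872,.119])-p; w2['tvec']=-R@c
T=[(w1,(188.4,127.4)),(w2,(251.0,189)),(side,(190,254.3))]
f=lambda P,T:np.concatenate([(w2px(i,[P])[0]-u) for i,u in T])
r=least_squares(f,[.418,.288,.02],args=(T,),x_scale=.01);print("table",r.x,r.fun)
H=[(wn,(130+366/3,140+312/3)),(side,(150+283/8,190+257/8))]
r=least_squares(f,p,args=(H,),x_scale=.01);print("hand",r.x,r.x-p,r.fun)
for h in(.005,.01,.015,.02):print(h,px2w(w1,[(188.4,127.4)],h)[0],px2w(w2,[(251.0,189)],h)[0],px2w(side,[(190,254.3)],h)[0])
```

```text
table [0.4177 0.2866 0.0105] [ 0.3878 -0.0532 -0.365   0.0483 -0.1438 -0.1398]
hand [0.4185 0.2866 0.1082] [ 0.0007 -0.0016  0.0091] [ 0.0405 -0.2335  0.7115 -0.564 ]
0.005 [0.4162 0.2861 0.005 ] [0.418  0.2852 0.005 ] [0.422  0.2836 0.005 ]
0.01 [0.4172 0.2865 0.01  ] [0.418  0.2865 0.01  ] [0.4175 0.2864 0.01  ]
0.015 [0.4181 0.2869 0.015 ] [0.418  0.2879 0.015 ] [0.413  0.2892 0.015 ]
0.02 [0.419  0.2873 0.02  ] [0.4181 0.2892 0.02  ] [0.4084 0.292  0.02  ]
```

All three table views agree: the beetle sits about 10 mm above the underside, and the dish centre was (0.4177, 0.2866). In the gripper the dish is level and offset -1.6 mm in y. I'll place it with that correction.

Run:
```python
from h import *
np.set_printoptions(precision=4,suppress=True)
a=np.radians(-8.6);R=Rdown(a)
t=np.array([.6073,-.0987,0])+.0016*R[:,0]
robot.move_ptp([t[0],t[1],.10],R)
robot.move_linear([t[0],t[1],.03],velocity=.12)
r=robot.move_linear([t[0],t[1],.0125],velocity=.02,threshold=2.5)
s=robot.get_state();print(r,s['ee_pos'],s['force'],s['opening'],s['time'])
cv2.imwrite("pics/s7.png",robot.grab_frame("side")[:,:,::-1])
```

```text
True [ 0.6073 -0.0971  0.0137] [-0.7241  0.1258  8.834 ] 0.0542726768902066 15.0667
```

View pics/s7.png

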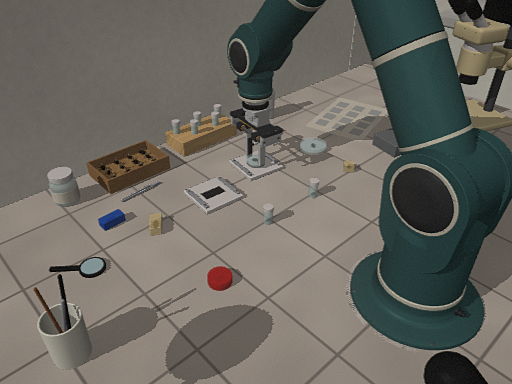

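The plate took the load at z=13.7 mm, as predicted, and the side view shows the dish on the round plate at about (256,163). I'll release, rise, and check from above on the way to the block.

Run:
```python
from h import *
np.set_printoptions(precision=4,suppress=True)
robot.gripper_to(.085)
p=robot.get_state()['ee_pos']
robot.move_linear([p[0],p[1],.17],velocity=.2)
i=robot.camera_info("wrist");im=robot.grab_frame("wrist")[:,:,::-1];np.save("w8.npy",i,allow_pickle=True)
cv2.imwrite("pics/w8.png",im);print(robot.get_state()['time'])
u=w2px(i,[[.6073,-.0987,.0225]])[0].astype(int);print(u)
x0,y0=u[0]-80,u[1]-70;cv2.imwrite("pics/w8c.png",cv2.resize(im[y0:y0+140,x0:x0+160],None,fx=4,fy=4,interpolation=cv2.INTER_CUBIC));print(x0,y0)
```

```text
16.7583
[252 180]
172 110
```

View pics/w8c.png

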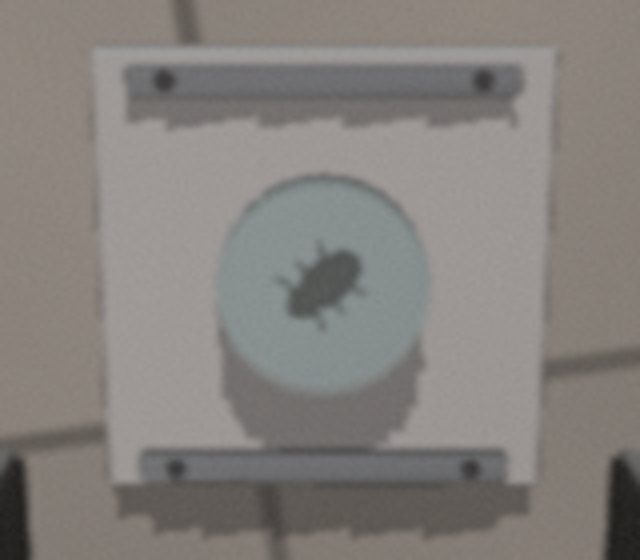

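Run:
```python
from h import *
np.set_printoptions(precision=4,suppress=True)
i=np.load("w8.npy",allow_pickle=True).item()
f=lambda P:[((x+.5)/4-.5+172,(y+.5)/4-.5+110) for x,y in P]
B=px2w(i,f([(94,47),(555,47),(536,485),(111,486)]),.012);H=px2w(i,f([(94,47),(555,47),(536,485),(111,486)]),.012)
a=np.roll(B,-1,0)-B;print(B.mean(0),np.linalg.norm(a,axis=1),np.degrees(np.arctan2(a[:,1],a[:,0])))
print("bar mid",px2w(i,f([(164,80),(484,80),(470,469),(177,469)]),.018).mean(0))
print(px2w(i,f([(324,284)]),.0225))
# outline: dish top rim from silhouette
```

```text
[ 0.6071 -0.099   0.012 ] [0.117  0.1191 0.1181 0.1196] [ -8.5999 -98.3991 171.6229  81.0685]
bar mid [ 0.6071 -0.0993  0.018 ]
[[ 0.6072 -0.0987  0.0225]]
```

The dish is within about 1 mm of the plate centre and hides the mark. Next is the block, starting with a closer look with the jaws aligned.

Run:
```python
from h import *
np.set_printoptions(precision=4,suppress=True)
a=np.radians(55.8)
for k in(0,np.pi):print(robot.ik([.5645,.2857,.13],Rdown(a-k)),robot.ik([.5738,.0938,.1],Rdown(np.radians(-4.8)-k)))
robot.move_ptp([.5645,.2857,.13],Rdown(a))
i=robot.camera_info("wrist");im=robot.grab_frame("wrist")[:,:,::-1];np.save("w9.npy",i,allow_pickle=True)
cv2.imwrite("pics/w9.png",im);print(robot.get_state()['time'])
x0,y0=180,120;cv2.imwrite("pics/w9c.png",cv2.resize(im[y0:y0+130,x0:x0+150],None,fx=4,fy=4,interpolation=cv2.INTER_CUBIC))
```

```text
[-0.3014  0.5194 -0.293   1.6503  0.1715  0.9972  0.3225] [-0.182   0.4564 -0.0419  1.8125  0.0241  0.8732 -0.3189]
[-0.7407  0.5177  0.3042  1.6671 -0.1789  0.9843 -2.5423] [ 0.5592  0.7258 -1.0861  1.788   0.7243  1.0892  2.2707]
18.25
```

View pics/w9c.png

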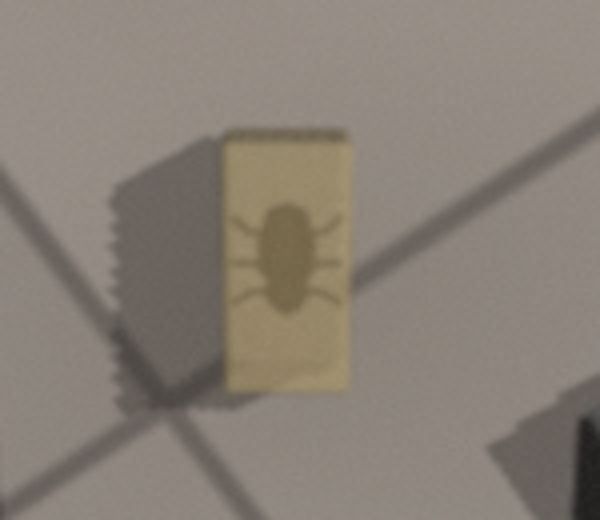

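View pics/w9.png

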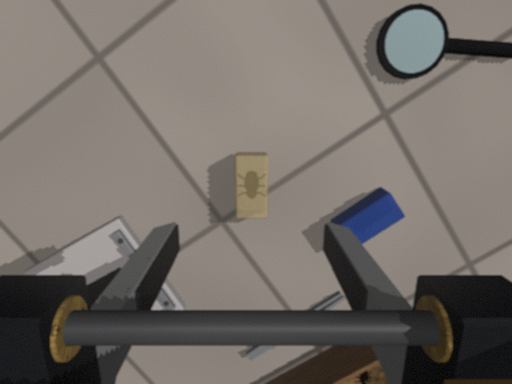

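Run:
```python
from h import *
np.set_printoptions(precision=4,suppress=True)
i=np.load("w9.npy",allow_pickle=True).item()
f=lambda P:[((x+.5)/4-.5+180,(y+.5)/4-.5+120) for x,y in P]
B=px2w(i,f([(223,142),(351,142),(350,391),(227,391)]),.024)
a=np.roll(B,-1,0)-B;print(B.mean(0),np.linalg.norm(a,axis=1),np.degrees(np.arctan2(a[:,1],a[:,0])))
x,y=B.mean(0)[:2]
robot.gripper_to(.055)
an=np.radians(55.6);
robot.move_linear([x,y,.05],velocity=.15,frame=Rdown(an))
r=robot.move_linear([x,y,.0015],velocity=.08,threshold=6)
print(r,robot.get_state()['ee_pos'],robot.get_state()['force'])
robot.gripper_to(.02)
print(robot.get_state()['opening'])
robot.move_linear([x,y,.10],velocity=.15)
s=robot.get_state();print(s['opening'],s['force'],s['time'],s['ee_pos'])
i=robot.camera_info("wrist");np.save("w10.npy",i,allow_pickle=True)
im=robot.grab_frame("wrist")[:,:,::-1];cv2.imwrite("pics/w10.png",cv2.resize(im[140:300,150:350],None,fx=4,fy=3.5)[:, :]) ;cv2.imwrite("pics/w10r.png",im)
cv2.imwrite("pics/w10.png",cv2.resize(im[150:290,170:330],None,fx=4,fy=4,interpolation=cv2.INTER_CUBIC))
im=robot.grab_frame("side")[:,:,::-1];cv2.imwrite("pics/s10.png",cv2.resize(im[150:250,100:220],None,fx=5,fy=5,interpolation=cv2.INTER_CUBIC))
```

```text
[0.5645 0.2856 0.024 ] [0.0284 0.0585 0.0287 0.0586] [  55.5991  -33.8779 -124.3899  145.7851]
False [0.5646 0.2858 0.0017] [0.7847 0.4949 0.2635]
0.029624412109077423
0.029914775474490625 [-0.9581 -0.2136 -0.8254] 21.6667 [0.564  0.2853 0.0991]
```

View pics/w10.png

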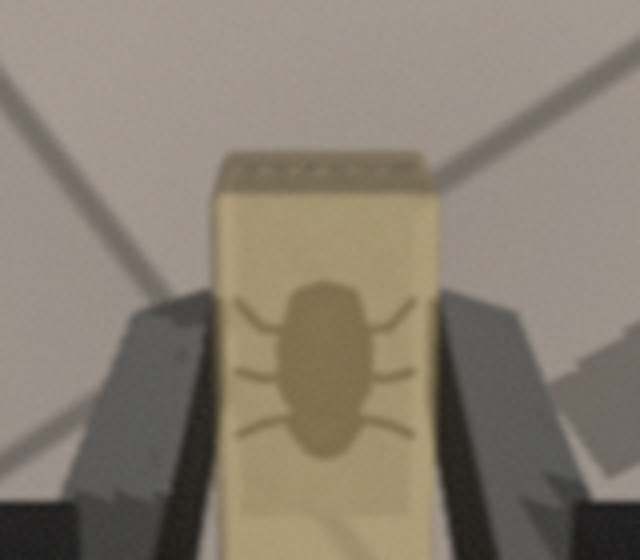

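View pics/s10.png

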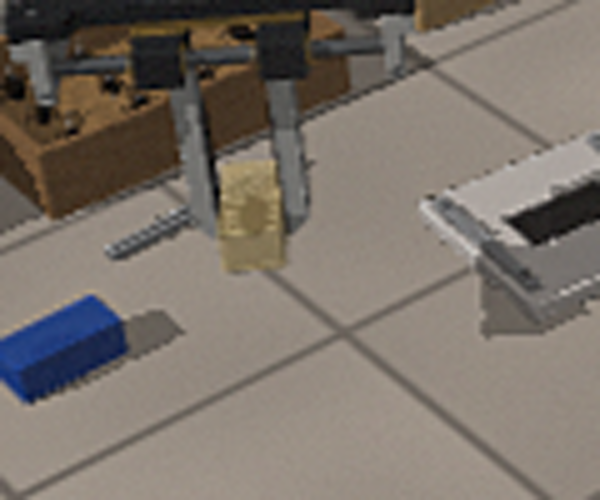

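The block is held squarely, with the opening at 29.9 mm. I'll get its offset along its long axis from the top far edge at crop (327,193), then place it.

Run:
```python
from h import *
np.set_printoptions(precision=4,suppress=True)
i=np.load("w10.npy",allow_pickle=True).item()
s=robot.get_state();p=s['ee_pos'];R=s['tool_rot']
e=px2w(i,[((327.5)/4-.5+170,193.5/4-.5+150)],p[2]-.0017+.024)[0]
b=px2w(i,[((327.5)/4-.5+170,152.5/4-.5+150)],p[2]-.0017)[0]
d=R.T@(e-p);d2=R.T@(b-p);print("far top/bottom edge in tool",d,d2)
off=np.clip((d[0]+d2[0])/2-.03,-.004,.004);print("off",off)
A=Rdown(np.radians(-4.8))
t=np.array([.5738,.0938,0])-off*A[:,0]
robot.move_ptp([t[0],t[1],.10],A)
robot.move_linear([t[0],t[1],.03],velocity=.12)
r=robot.move_linear([t[0],t[1],.0125],velocity=.02,threshold=2.5)
s=robot.get_state();print(r,s['ee_pos'],s['force'],s['opening'],s['time'])
robot.gripper_to(.06)
p=robot.get_state()['ee_pos']
robot.move_linear([p[0],p[1],.17],velocity=.2)
i=robot.camera_info("wrist");im=robot.grab_frame("wrist")[:,:,::-1];np.save("w11.npy",i,allow_pickle=True)
cv2.imwrite("pics/w11.png",im);print(robot.get_state()['time'])
cv2.imwrite("pics/w11c.png",cv2.resize(im[100:250,160:340],None,fx=4,fy=4,interpolation=cv2.INTER_CUBIC))
cv2.imwrite("pics/s11.png",robot.grab_frame("side")[:,:,::-1])
```

```text
far top/bottom edge in tool [ 0.0293  0.0007 -0.0223] [0.0285 0.0007 0.0017]
off -0.0011142962713907231
True [0.5737 0.0949 0.0137] [-1.2859  0.0011  8.1445] 0.0300001571290688 24.05
25.6917
```

View pics/w11c.png

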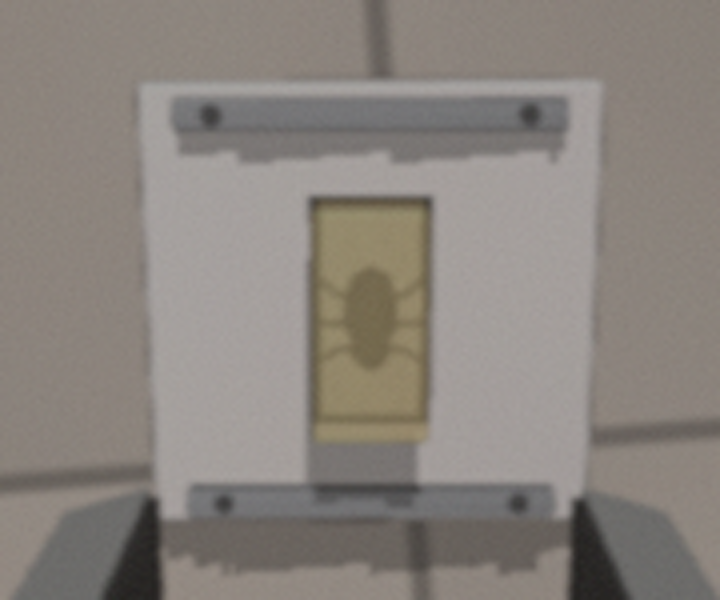

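View pics/s11.png

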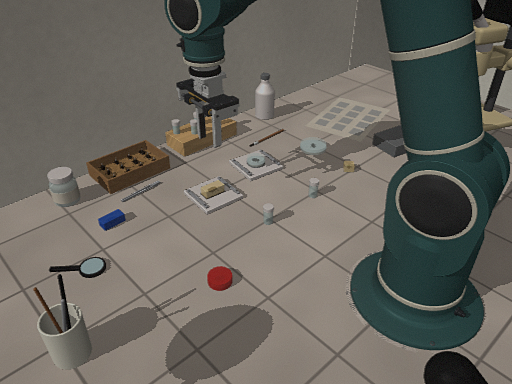

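Run:
```python
from h import *
np.set_printoptions(precision=4,suppress=True)
i=np.load("w11.npy",allow_pickle=True).item();A=Rdown(np.radians(-4.8))
f=lambda P:[((x+.5)/4-.5+160,(y+.5)/4-.5+100) for x,y in P]
C=px2w(i,f([(139,82),(603,82),(583,518),(159,520)]),.012).mean(0);print("plate",C)
g=lambda P,z:(px2w(i,f(P),z)-C)@A
print("mark far edge L,R",g([(309,197),(433,197)],.012)[:,:2]);print("mark near through",g([(370,421)],.012)[:,:2])
print("block base far",g([(316,204),(426,204)],.012)[:,:2]); print("block top far",g([(316,204),(428,204)],.036)[:,:2],"top near",g([(316,441),(428,441)],.036)[:,:2])
```

```text
plate [0.5736 0.0941 0.012 ]
mark far edge L,R [[ 0.0302 -0.0161]
 [ 0.0302  0.0161]]
mark near through [[-0.0308 -0.0002]]
block base far [[ 0.0283 -0.0143]
 [ 0.0283  0.0143]]
block top far [[ 0.0318 -0.0133]
 [ 0.0319  0.0138]] top near [[-0.0285 -0.0139]
 [-0.0284  0.0145]]
```

Both views show the block flat on its mark, aligned with it and centred to about 1.5 mm, with only the mark's 1 mm border showing. The dish still sits on its plate at (256,160) in the side view. I'm handing it in.

Run:
```python
from h import *
robot.pause(.3)
print(robot.sign_off(),robot.get_state()['time'])
```

```text
the job is handed in; nothing more can be done
the job is handed in; nothing more can be done
```

Both samples are on their stage plates, and I handed the job in at about 26 s. I placed the 55 mm dish on the round mark first, then the long resin block on the oblong mark, each lowered slowly until the plate took its weight, then released.

- **Dish:** in the last picture from above it sat within about 1 mm of the plate centre, with no part of the mark showing. The side view after the block was placed still showed it there.
- **Block:** it lies flat and lined up with its mark between the stops. Its far base edge put the centre about 1.7 mm one way and its near top edge about 1.5 mm the other, so I take it as centred to within about 1.5 mm. A thin dark rim shows around it; the mark is 2 mm larger each way, so a 1 mm border is expected.
- **Missed first grasp:** my first try for the dish closed on air just above it and did not disturb it. The fingertips are almost level with the reported tool point, not 19 mm ahead of it as stated. I found this with one gentle touch on bare table (about 10 N) and used that height from then on.
- **Forces:** the highest I read was about 10.6 N, in that table touch. Both set-downs read about 8 to 9 N.

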